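Let the ratcheted sample stage back home

TASK

The hand-cranked sample stage is wound out and a carton has been left lying on its track. First move the carton off the track and stand it flat on the bench, same side up. Then flick the sprung pawl off the ratchet wheel so that it stays off, and with the crank gently ease the drum back until the stage is fully home against its stop, without the stage pushing on the carton and without shifting or tipping the bottles and the beaker that stand about.

Things in the scene. Friction and masses are not known exactly. Their poses are not given: they have to be found in the camera images.
- stage_base: Fixed grey base plate, 12 mm thick. Origin on the bench under the vertical drum axis; z up; x points from the drum to the track, y along the track to its home end. T-shaped: a track plate (x 40 to 170, y -150 to 150 mm) and a tongue 130 mm wide toward -x, to x = -106 mm.
- home_stop (a point): Face of the rubber bumper on the home stop, on the base plate at x 105, y 131, z 20 mm of stage_base. The stop is a low steel block behind it (x 80 to 130, y 131 to 148 mm), top z = 28 mm.
- ratchet_wheel (a point): Centre of the top face of the steel ratchet wheel on the drum axis: 16 saw teeth, outer radius 60 mm, z 50 to 62 mm. Under it a pinion drives the stage's rack; above it a hub (radius 34 mm, to z = 82 mm, with a boss of radius 14 mm to z = 94 mm) and a flat crank arm 18 mm wide, top z = 90 mm.
- drum (a joint): Turn of the drum (rad), growing counter-clockwise seen from above: 2.5 is fully home (firm stop); it starts wound out, at -0.3 to 0.3. With the pawl in it turns only clockwise (but for slack up to one tooth, 0.39); with the pawl off, both ways. A friction brake holds it where it is left; 3 to 4 N at the crank pin turn it. Ease it back counter-clockwise, never faster than 2 rad/s.
- crank_pin (a point): Top centre of the upright crank pin: black cylinder, diameter 14 mm, z 94 to 132 mm (18 mm collar below, from z 90 mm), 50 mm from the drum axis. In the stage_base frame, counter-clockwise from +x, it lies at 75 deg when home, and starts at -85 to -51 deg; going home it sweeps the +x side of the drum.
- pawl (a joint): Turn of the pawl (rad), counter-clockwise seen from above: 0 to 0.25 in the teeth, 0.9 fully off (stop). An over-centre spring holds it at either end: past 0.45 it snaps over by itself. About 2 to 4 N on its tab move it.
- pawl_post (a point): Top of the vertical post on which the pawl turns, at x -80, y 0, z 63 mm of stage_base. The pawl's nose reaches from here to the wheel on the +y side, its lever away from the drum. On the -y side a sprung plunger presses on it, in a guide block (x -90 to -70, y -62 to -48 mm, top z = 66 mm).
- pawl_tab (a point): Top centre of the upright round steel tab on the pawl's lever: diameter 12 mm, z 55 to 102 mm, 32 mm from the post, on the side away from the drum. Pawl in: about 14 mm to the +y side of the base's x axis; off: 14 mm to the -y side. So push it toward the base's -y.
- stage: Sliding aluminium stage, 84 mm (x) by 90 mm (y), top z = 27 mm, a petri dish fixed on it (to z = 40 mm); a rack bar along its drum side (top z = 34 mm) reaches 51 mm to +y and 95 mm to -y of the origin. Origin under the plate's centre at bench height, axes as stage_base; lies there at x = 105 mm, y = -28 mm plus 45 mm per rad of the drum (85 mm when home).
- carton: Loose white carton 55 x 120 x 50 mm (its x, y, z), 0.11 to 0.22 kg, origin at the centre of its underside. It starts lying across the track plate between the stage and the home stop, its long side about along the base's x, its underside at z = 12 mm.
- tall_bottle: Bystander: loose reagent bottle with blue cap, diameter 66 mm, 128 mm high, origin at the centre of its underside. To be left where it stands.
- short_bottle: Bystander: loose amber bottle, diameter 58 mm, 112 mm high, origin at the centre of its underside. To be left where it stands.
- cup: Bystander: loose clear plastic beaker, diameter 59 mm, 70 mm high, light, origin at the centre of its underside. To be left where it stands.
There are look-alikes about, which are no part of the job. What is shaped like the carton but brown or purple is not meant.

How it is judged (in metres and radians):
On the way, in this order (a step that is already met when the one before it is completed fails the run):
1. the carton stands flat on the bench, off the base plate, with the pawl still in (height (world z) of carton below 0.006 m and angle between carton's own z axis and vertical below 0.1 rad and linear speed of carton below 0.03 m/s), for 0.2 s.
2. the pawl has been flicked off and stays off (value of joint pawl above 0.7 rad), for 0.2 s.
3. the drum has been eased back fully home (value of joint drum above 2.42 rad), for 0.2 s.
At the end, for the whole second after the job is handed in: The drum is within 0.08 rad of home (the stage within 4 mm of its stop), the pawl is off (over 0.7 rad), and the carton stands still, upright and flat on the bench (underside below 6 mm, tilt under 0.1 rad) (value of joint drum above 2.42 rad and value of joint pawl above 0.7 rad and height (world z) of carton below 0.006 m and angle between carton's own z axis and vertical below 0.1 rad and linear speed of carton below 0.02 m/s); the robot touches nothing.
It fails at once if the drum runs back faster than 2 rad/s (velocity of joint drum above 2 rad/s).
It fails at once if the stage presses on the carton (contact force between stage and carton above 1 N).
It fails at once if the tall bottle is moved over 25 mm or tipped (distance of tall_bottle from where it was at the start of the episode above 0.025 m or angle between tall_bottle's own z axis and vertical above 0.3 rad).
It fails at once if the short bottle is moved over 25 mm or tipped (distance of short_bottle from where it was at the start of the episode above 0.025 m or angle between short_bottle's own z axis and vertical above 0.3 rad).
It fails at once if the beaker is moved over 25 mm or tipped (distance of cup from where it was at the start of the episode above 0.025 m or angle between cup's own z axis and vertical above 0.3 rad).
It also fails if it takes over 64 s, if anything falls off the work surface, if the arm or the gripper's body presses on something with over 40 N, if the wrist force passes 120 N, or if a joint passes its speed limit or range.

ROBOT

A 6-joint arm with a two-finger parallel gripper is mounted at the origin on the work surface; the furniture and walls round the work are solid. World frame = base frame: x ahead of the robot, y to its left, z up, the work surface at z = 0. Lengths are in m, angles in degrees, forces in N, time in s.
With the tool pointing down it reaches from about 0.275 to 0.825 m from the base axis. Payload 4.9 kg.
Tool frame: the origin (TCP) lies at the very end of the fingers, on their centre line; the grasp point (between the pads) lies 19 mm behind it; z points along the fingers, x is the direction in which the jaws open and shut, and the axes are right-handed (so a half turn about z gives the same grasp; the last joint's range is limited). The gripper opens to 85 mm and grips with 20 to 120 N. Pads are 22 mm wide; open, the fingers measure 114 mm over their backs; the gripper's body (76 mm by 85 mm) begins 54 mm behind the grasp point. The pads swing forward as they close: fully open they stand 13 mm farther back than shut.
Start: joints at [66.509, 18.69, -11.035, 60.275, 0, 82.311], TCP at [0.15, 0.529, 0.194] pointing down, gripper open.
Joint ranges: [-152.03, 152.03], [-55.5, 102.48], [-74.3, 77.21], [-110.64, 120.58], [-84.22, 78.4], [-180, 180]. Speed limits (degrees/s): [147.25, 147.25, 180, 180, 180, 180].

INTERFACE

Orientations are given as a 3x3 rotation matrix whose columns are the frame's x, y, z axes.
In Python, from bench import bot gives the robot as it stands. Calls block until the motion is done:
- bot.move_to(position, orientation): joint-space move of the TCP to a pose.
- bot.move_straight(position, rotation=None, vel=0.15, threshold=None): straight line of the TCP; rotation=None keeps the orientation; vel is the mean speed in m/s. With threshold (N) it stops when the force on the tool has changed by that much, and returns True; else False.
- bot.move_j(angles): joint-space move.
- bot.gripper_to(opening, f_grip=None): finger opening in m; f_grip is the grip in N (None keeps the last); returns when the fingers have stopped.
- bot.hold(seconds).
- bot.solve_ik(position, orientation): joint angles nearest the present ones, or None.
- bot.get_image(name): name is "side" or "top" or "wrist"; returns a dict with "image" (400x640x3 uint8, red, green, blue), "range_z" (400x640 float32, m along the optical axis (not along the pixel's ray), 0 where there is no reading), "fovy" (degrees; the focal length in pixels is half the picture's height over the tangent of half this angle, whatever the lens; pixels are square), "cx", "cy" (the principal point, pixels), "k1" (the pictures are not rectified: a ray, as slopes to the right and down, at radius r is drawn at 1 + k1 r^2 times it, then the intrinsics apply), "R" (3x3) and "t" (3): a world point X has camera coordinates R X + t. Camera axes: x right, y down, z forward; pixel columns grow to the right and rows downward; lengths in m; the calibration is good to about 2 mm. A picture is of the moment at which its call begins.
A pose or a line that the arm cannot do raises bot.MotionError and nothing moves.
- bot.sign_off(): hands the job in, once; it reports no verdict.
Trained networks look in a picture, given as the dict that the camera call returned (one of the last four; its "shot" number tells which), for a name from the list of things; names that differ only in an ending like _2 or _b are one class to them, and where a whole thing is asked for, a point or a joint stands for the part that bears it (a point fixed in the world has none). Each returns a list of dicts, best first, with "score" (0 to 1); they miss things now and then, are a little off and sometimes report something else, mostly with a low value. They report only what shows in the picture. A call takes as long as a camera call. They do not tell look-alikes from the thing itself.
- bot.spot_in(thing, picture): "centre" ([x, y, z] in m, in world coordinates, good to about 4 mm: the middle of the surface that is visible of it).
- bot.silhouettes(thing, picture): "mask" (400x640 bool, what is visible of it).
- bot.pinpoint(thing, picture): "centre" ([x, y, z] in m, in world coordinates, good to about 4 mm: a listed point, or the origin of a listed thing).
Readings, each from a call of its own:
- bot.get_clock(): time.
- bot.get_q(): joint angles.
- bot.get_qvel(): joint speeds.
- bot.get_joint_efforts(): joint torques, N m.
- bot.get_tool_pos(): TCP position.
- bot.get_tool_rot(): TCP orientation.
- bot.get_wrist_force(): force on the tool from outside, world axes, zero at the start.
- bot.get_moment(): the same for the moment, N m.
- bot.get_width(): finger opening in m.
Only numpy, scipy, OpenCV 4.12 (cv2) and the standard library are available. Lean on these libraries where they do the work, as an engineer would, in place of code of your own. Each camera call takes 0.05 s, during which the arm holds its last target. There are 200 camera calls.

## Working session

There is one attempt and no reset: what is moved stays moved. The work goes in short steps, each a Python script; the robot and the scene stay as the last script left them, time stands still between calls to the robot, and variables do not carry over. Pictures are saved under pics/ and viewed, about 8 in all and at most 12, crops included, and the job is handed in when it is done.

```bash
mkdir -p pics; ls; cat > h.py <<'E'
import numpy as np, cv2
from bench import bot
def save(p,n): cv2.imwrite('pics/'+n,cv2.cvtColor(p['image'],cv2.COLOR_RGB2BGR))
def proj(p,X):
    c=np.asarray(p['R'])@np.asarray(X,float)+np.asarray(p['t']); f=200/np.tan(np.radians(p['fovy'])/2)
    s=c[:2]/c[2]; s=s*(1+p['k1']*(s@s)); return f*s+[p['cx'],p['cy']]
def cloud(p):
    f=200/np.tan(np.radians(p['fovy'])/2)
    K=np.array([[f,0,p['cx']],[0,f,p['cy']],[0,0,1]])
    v,u=np.mgrid[0:400,0:640]
    s=cv2.undistortPoints(np.stack([u,v],-1).reshape(-1,1,2).astype(np.float64),K,np.array([p['k1'],0,0,0,0.])).reshape(400,640,2)
    z=p['range_z'].astype(float)
    C=np.dstack([s*z[...,None],z])
    W=(C-np.asarray(p['t']))@np.asarray(p['R'])
    W[z==0]=np.nan
    return W
E
python3 - <<'E'
from h import *
T=['stage_base','home_stop','ratchet_wheel','crank_pin','pawl_post','pawl_tab','stage','carton','tall_bottle','short_bottle','cup']
for n in ['top','side']:
    p=bot.get_image(n); save(p,n+'1.png'); print(n,p['fovy'],p['t'])
    for t in T:
        for d in bot.pinpoint(t,p)[:3]: print(t,round(d['score'],2),np.round(d['centre'],3),proj(p,d['centre']).round())
E
```

```text
pics
top 45.1297788445865 [0.08420811 0.51297096 1.23861385]
stage_base 0.91 [ 0.556  0.028 -0.002] [336. 191.]
stage_base 0.67 [0.443 0.02  0.101] [341. 228.]
home_stop 0.68 [0.638 0.168 0.02 ] [285. 161.]
home_stop 0.4 [ 0.487 -0.108 -0.001] [386. 215.]
ratchet_wheel 0.76 [0.555 0.025 0.062] [338. 187.]
crank_pin 0.79 [ 0.578 -0.024  0.127] [358. 173.]
pawl_post 0.74 [0.48  0.014 0.06 ] [343. 215.]
pawl_tab 0.56 [0.444 0.017 0.101] [343. 228.]
stage 0.56 [0.663 0.008 0.004] [342. 153.]
carton 0.83 [0.454 0.381 0.   ] [208. 231.]
carton 0.71 [0.662 0.124 0.012] [301. 153.]
carton 0.7 [0.31  0.243 0.001] [258. 283.]
tall_bottle 0.84 [ 0.486 -0.11   0.   ] [387. 215.]
tall_bottle 0.25 [0.481 0.014 0.06 ] [343. 215.]
short_bottle 0.81 [ 0.428  0.123 -0.002] [302. 238.]
cup 0.58 [ 0.577 -0.14   0.001] [397. 182.]
side 43.58450933216652 [-0.34425769  0.36954596  1.04575146]
stage_base 0.71 [ 0.557  0.027 -0.002] [337. 226.]
home_stop 0.97 [0.638 0.167 0.02 ] [325. 173.]
ratchet_wheel 0.55 [0.554 0.023 0.061] [339. 213.]
crank_pin 0.77 [ 0.572 -0.022  0.132] [358. 203.]
pawl_post 0.72 [0.476 0.01  0.058] [318. 234.]
carton 0.87 [ 0.306  0.244 -0.   ] [208. 224.]
carton 0.82 [ 0.456  0.385 -0.003] [226. 165.]
carton 0.73 [ 0.665  0.341 -0.002] [293. 139.]
tall_bottle 0.7 [ 0.484 -0.11   0.001] [353. 277.]
short_bottle 0.95 [0.429 0.124 0.   ] [274. 228.]
short_bottle 0.66 [0.442 0.012 0.096] [306. 232.]
short_bottle 0.21 [0.556 0.02  0.058] [340. 214.]
cup 0.82 [ 0.575 -0.137  0.002] [388. 263.]
cup 0.33 [0.662 0.127 0.014] [342. 179.]
```

View pics/top1.png

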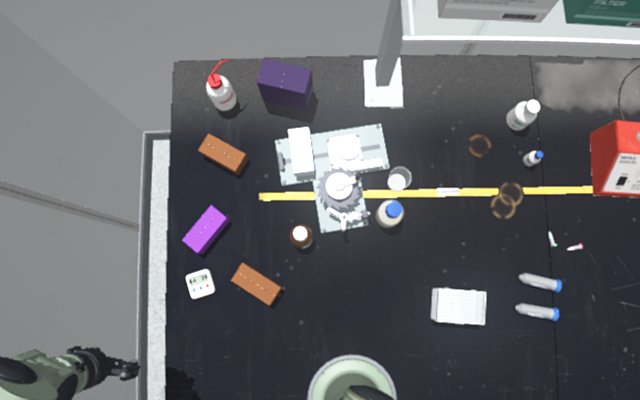

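View pics/side1.png

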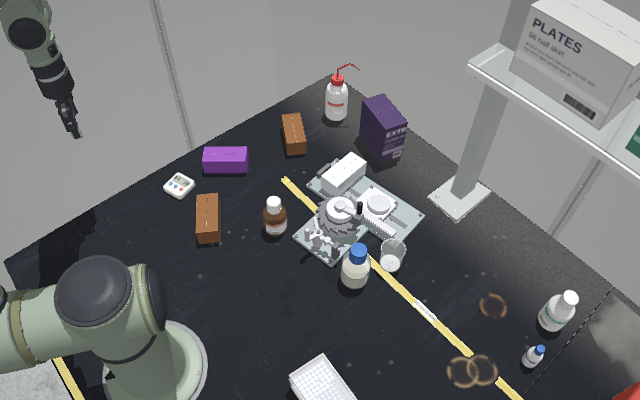

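Candidates for the carton (top view): white (301,150) on the track, brown (223,153), brown (257,284), purple (206,229), dark purple box (286,82), white rack (460,307). By the description it is the white one at (301,150), which lies across the track. I'll measure it and check it in a crop.

```bash
python3 - <<'E'
from h import *
for n in ['top','side']:
    p=bot.get_image(n); W=cloud(p)
    im=p['image'].astype(int)
    m=(np.hypot(W[...,0]-.662,W[...,1]-.124)<.09)&(abs(W[...,2]-.062)<.006)&(im.min(2)>120)
    n_,l,s,_=cv2.connectedComponentsWithStats(m.astype(np.uint8)); k=1+np.argmax(s[1:,4])
    P=W[l==k]; r=cv2.minAreaRect((P[:,:2]*1000).astype(np.float32)); print(n,'carton',r,P[:,2].mean(),len(P))
    # free spot check: heights around target
    for c in [(.57,.25),(.56,.26),(.55,.26)]:
        q=W[(abs(W[...,0]-c[0])<.085)&(abs(W[...,1]-c[1])<.06)]; print(c,len(q),np.nanmax(q[:,2]))
    for h,nm in [((.09,.14),'pin'),((.097,.11),'tab')]:
        pass
    pinm=(np.hypot(W[...,0]-.555,W[...,1]-.025)<.075)&(W[...,2]>.105)&(W[...,2]<.14)
    print('pin',np.median(W[pinm],0),pinm.sum())
    tb=(np.hypot(W[...,0]-.444,W[...,1]-.014)<.03)&(W[...,2]>.085)
    print('tab',np.median(W[tb],0),tb.sum())
    if n=='side':
        cv2.imwrite('pics/crop.png',cv2.resize(cv2.cvtColor(p['image'],cv2.COLOR_RGB2BGR)[130:300,240:440],None,fx=4,fy=3.5,interpolation=cv2.INTER_CUBIC))
E
```

```text
top carton ((659.9345703125, 123.00181579589844), (119.97003936767578, 55.148677825927734), 5.960111618041992) 0.06138755298180216 877
(0.57, 0.25) 2705 0.05563281685539799
(0.56, 0.26) 2690 0.05724291468482513
(0.55, 0.26) 2683 0.05724291468482513
pin [ 0.57170286 -0.02137446  0.1298351 ] 34
tab [0.44553054 0.01619973 0.09972233] 21
side carton ((660.326171875, 121.98361206054688), (123.95986938476562, 58.611942291259766), 5.865103244781494) 0.06198620671856885 782
(0.57, 0.25) 2174 0.05560942596266641
(0.56, 0.26) 2166 0.054362641326168616
(0.55, 0.26) 2108 0.054362641326168616
pin [ 0.57161001 -0.02616173  0.12608   ] 61
tab [0.44320863 0.01362252 0.098659  ] 37
```

View pics/crop.png

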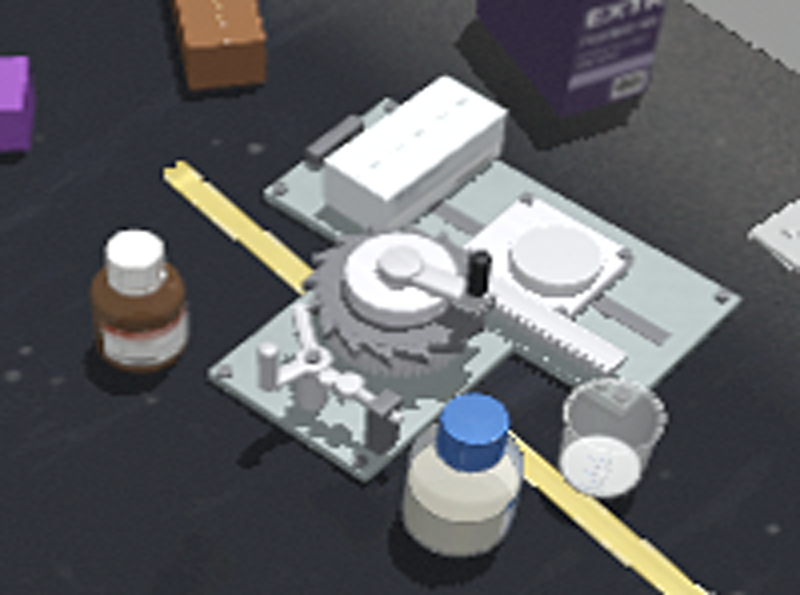

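The crop confirms it: the white carton at (415,150) lies across the track, next to the stop (335,140) and clear of the stage (560,255). The free spot for it is around world (0.54, 0.245).

```bash
cat >> h.py <<'E'
def yaw(a):
    a=np.radians(a); x=np.array([np.cos(a),np.sin(a),0]); z=np.array([0,0,-1.]); return np.stack([x,np.cross(z,x),z],1)
E
python3 - <<'E'
from h import *
print(bot.get_tool_rot().round(2) if hasattr(bot.get_tool_rot(),'round') else bot.get_tool_rot())
c=[.660,.1225]
R=min([yaw(95.9),yaw(-84.1)],key=lambda R:abs(np.array(bot.solve_ik([*c,.2],R))[5]))
bot.gripper_to(.085)
bot.move_to([.54,.25,.22],R); bot.move_to([*c,.13],R)
print('touch',bot.move_straight([*c,.037],vel=.1,threshold=8))
bot.gripper_to(.03,40); print(bot.get_width(),bot.get_clock())
bot.move_straight([*c,.15],vel=.15)
print(bot.get_width(),bot.get_wrist_force())
p=bot.get_image('side'); save(p,'lift.png')
bot.move_straight([.535,.247,.15],vel=.15)
print('touch',bot.move_straight([.535,.247,.0245],vel=.06,threshold=6),bot.get_tool_pos(),bot.get_clock())
E
```

```text
[[ 0.27  0.96 -0.  ]
 [ 0.96 -0.27 -0.  ]
 [-0.   -0.   -1.  ]]
touch False
0.030188618068386536 5.7333
0.02991336115507223 [ 0.05818015  0.10450511 -0.16403074]
touch False [0.53523622 0.24706744 0.02478384] 10.25
```

View pics/lift.png

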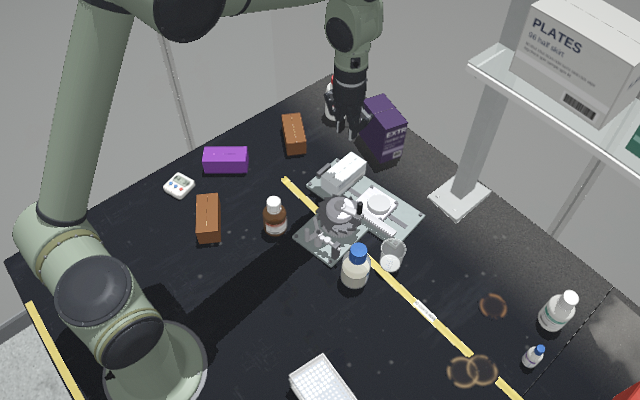

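```bash
python3 - <<'E'
from h import *
print(bot.get_tool_rot(),bot.get_q())
bot.move_straight([.535,.247,.15],vel=.2)
p=bot.get_image('top');W=cloud(p);im=p['image'].astype(int)
m=(np.hypot(W[...,0]-.662,W[...,1]-.124)<.09)&(abs(W[...,2]-.062)<.006)&(im.min(2)>120)
n_,l,s,_=cv2.connectedComponentsWithStats(m.astype(np.uint8)); k=1+np.argmax(s[1:,4])
P=W[l==k]; print(cv2.minAreaRect((P[:,:2]*1000).astype(np.float32)),len(P))
for d in bot.pinpoint('carton',p): print(d['score'],np.round(d['centre'],3))
E
```

```text
[[-1.02830153e-01  9.94698803e-01  5.00632526e-04]
 [ 9.94698925e-01  1.02830094e-01  1.41940803e-04]
 [ 8.97082572e-05  5.12574430e-04 -9.99999865e-01]] [ 1.76067160e+01  3.18929360e+01 -1.72757901e+01  4.08014735e+01
 -9.24783653e-04  1.17045504e+01]
((660.0819091796875, 122.96054077148438), (119.30402374267578, 55.051151275634766), 5.94378137588501) 878
0.83 [0.663 0.121 0.01 ]
0.2 [ 0.488 -0.109 -0.002]
```

The lift picture shows an empty gripper at (348,125) and the carton still on the track at (345,172). The fingers closed to 30 mm, so I'll find out why before retrying.

```bash
python3 - <<'E'
from h import *
p=bot.get_image('side'); print(bot.get_tool_pos(),proj(p,bot.get_tool_pos()),proj(p,[.66,.1225,.15]),proj(p,[.66,.1225,.062]))
R=bot.get_tool_rot()
bot.gripper_to(.085); print(bot.get_width())
bot.move_to([.66,.1225,.15],R); print(bot.get_tool_pos())
w=bot.get_image('wrist'); save(w,'w1.png')
print(bot.move_straight([.66,.1225,.06],vel=.1,threshold=8),bot.get_tool_pos(),bot.get_width(),bot.get_wrist_force())
s=bot.get_image('side'); save(s,'s2.png')
a=cv2.imread('pics/w1.png')[:,:]; b=cv2.resize(cv2.imread('pics/s2.png')[80:230,260:430],(453,400),interpolation=cv2.INTER_CUBIC)
cv2.imwrite('pics/dbg.png',cv2.resize(np.hstack([a,b]),None,fx=.73,fy=.73))
E
```

```text
[0.53378802 0.24659054 0.14822241] [274.3521983  141.76489512] [344.81627149 144.95971961] [343.2066634  168.20680378]
0.08515873616981687
[0.65934001 0.12276115 0.14962361]
False [0.66066898 0.12260217 0.06081905] 0.08512962348208192 [ 0.4289057   0.14658809 -0.07060878]
```

View pics/dbg.png

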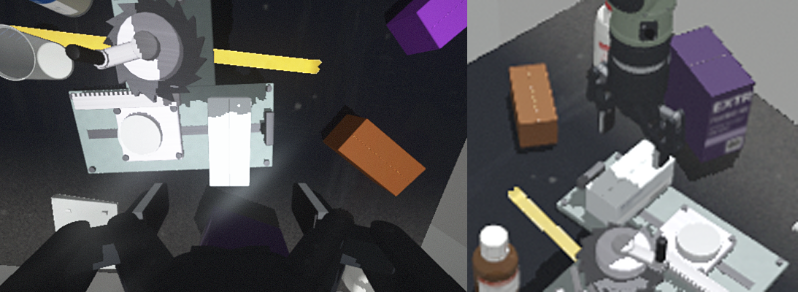

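The wrist view (left) has the finger tips at y≈190, beyond the carton, and the side crop has them above and behind it. So the actual fingers don't match the reported TCP. I'll measure the fingers from depth.

```bash
python3 - <<'E'
from h import *
print(bot.get_tool_pos(), bot.get_q())
for n in ['side','top','wrist']:
    p=bot.get_image(n); W=cloud(p)
    print(n,'base proj',proj(p,[0,0,0]).round(), 'tcp proj',proj(p,[.66,.1225,.06]).round(),'cam pos',(-np.asarray(p['R']).T@p['t']).round(3), 'k1',p['k1'],p['cx'],p['cy'])
    im=p['image'].astype(int)
    m=(np.hypot(W[...,0]-.67,W[...,1]-.1225)<.14)&(W[...,2]>.0)&(W[...,2]<.16)&(im.max(2)<60)
    Q=W[m]
    for z0 in np.arange(.04,.16,.02):
        q=Q[(Q[:,2]>=z0)&(Q[:,2]<z0+.02)]
        if len(q)>3: print(round(z0,2),len(q),q.min(0).round(3),q.max(0).round(3),np.median(q,0).round(3))
    if n=='wrist':
        for t in ['carton','ratchet_wheel','stage_base','home_stop']:
            print(t,[(round(d['score'],2),np.round(d['centre'],3)) for d in bot.pinpoint(t,p)[:2]])
E
```

```text
[0.66075859 0.12256557 0.06097093] [ 4.24249894e+00  3.74443896e+01 -7.13900151e-01  5.19244324e+01
 -4.23376822e-02 -1.65571193e+00]
side base proj [154. 369.] tcp proj [343. 169.] cam pos [ 0.04  -0.488  1.053] k1 -0.1479287561174942 312.7258301704525 198.703689454537
0.1 12 [0.649 0.165 0.112] [0.668 0.178 0.12 ] [0.657 0.167 0.116]
0.12 66 [0.647 0.064 0.12 ] [0.8   0.178 0.14 ] [0.661 0.164 0.131]
0.14 48 [0.643 0.059 0.14 ] [0.675 0.194 0.16 ] [0.657 0.166 0.154]
top base proj [352. 399.] tcp proj [300. 149.] cam pos [0.318 0.064 1.304] k1 -0.12023079994037404 319.8183421188564 203.95790242456172
wrist base proj [ -109. -4892.] tcp proj [317. 230.] cam pos [0.59  0.114 0.241] k1 0.00902303612181258 314.9923429231294 203.72352730732203
0.04 495 [ 0.538 -0.001  0.05 ] [0.614 0.082 0.06 ] [0.569 0.073 0.055]
0.06 3433 [0.538 0.035 0.06 ] [0.608 0.082 0.065] [0.568 0.062 0.063]
0.1 488 [0.644 0.068 0.111] [0.676 0.175 0.12 ] [0.659 0.163 0.116]
0.12 1952 [0.644 0.065 0.12 ] [0.676 0.177 0.14 ] [0.658 0.163 0.131]
0.14 2835 [0.641 0.047 0.14 ] [0.672 0.194 0.16 ] [0.652 0.161 0.155]
carton [(0.96, array([0.659, 0.117, 0.011])), (0.63, array([0.666, 0.337, 0.001]))]
ratchet_wheel [(0.63, array([0.559, 0.022, 0.064])), (0.29, array([0.642, 0.167, 0.018]))]
stage_base [(0.72, array([0.559, 0.025, 0.002]))]
home_stop [(0.87, array([0.641, 0.167, 0.02 ])), (0.2, array([0.66 , 0.118, 0.01 ]))]
```

With the jaws open, depth puts the finger tips at z=0.111 while the TCP reads 0.061. Allowing 13 mm for the open jaws, the real tips are still about 37 mm higher than reported, though x and y agree. I'll correct for that, confirming it on the way down.

```bash
cat >> h.py <<'E'
def tips(c):
    p=bot.get_image('wrist'); W=cloud(p); im=p['image'].astype(int)
    v=np.mgrid[0:400,0:640][0]
    m=(np.hypot(W[...,0]-c[0],W[...,1]-c[1])<.075)&(im.max(2)<60)&(v>200)&(W[...,2]>c[2]-.02)
    Q=W[m]; zl=np.percentile(Q[:,2],.5); q=Q[Q[:,2]<zl+.02]
    return zl,q.min(0).round(3),q.max(0).round(3)
E
python3 - <<'E'
from h import *
c=[.66,.1225]
print(bot.move_straight([*c,.025],vel=.1,threshold=6)); t=bot.get_tool_pos(); print(t,tips([t[0],t[1],t[2]+.04]))
print(bot.move_straight([*c,.0],vel=.05,threshold=6),bot.get_tool_pos())
bot.gripper_to(.03,40); print(bot.get_width(),bot.get_clock(),bot.get_wrist_force())
if bot.get_width()>.045:
    bot.move_straight([*c,.03],vel=.08); print(bot.get_width(),bot.get_wrist_force())
    save(bot.get_image('side'),'lift2.png')
E
```

```text
False
[0.65967132 0.12247532 0.024601  ] (np.float64(0.08015431141893833), array([0.643, 0.068, 0.074]), array([0.675, 0.177, 0.1  ]))
False [ 6.59892383e-01  1.22483893e-01 -2.11975170e-04]
0.05444756617649655 15.5917 [-0.46980327 -0.20438196  3.16781311]
0.05446306860597674 [ 0.38030792 -0.19556857 -1.77881802]
```

```bash
python3 - <<'E'
from h import *
bot.move_straight([.66,.1225,.11],vel=.15)
bot.move_straight([.535,.247,.11],vel=.15)
bot.move_straight([.535,.247,.0],vel=.15)
print(bot.move_straight([.535,.247,-.014],vel=.02,threshold=3),bot.get_tool_pos(),bot.get_wrist_force())
bot.gripper_to(.085); bot.move_straight([.535,.247,.11],vel=.2)
print(bot.get_clock())
bot.gripper_to(0); t=bot.get_tool_pos(); print('shut tips',t,bot.get_width(),tips([t[0],t[1],t[2]+.03]))
for n in ['side','top']:
    p=bot.get_image(n); 
    for th in ['carton','ratchet_wheel','home_stop','pawl_post','pawl_tab','crank_pin','stage_base']: print(n,th,[(round(d['score'],2),np.round(d['centre'],3)) for d in bot.pinpoint(th,p)[:4]])
    save(p,'placed_%s.png'%n)
E
```

```text
True [ 0.53491929  0.24697924 -0.01140389] [-0.19086374  0.07594182  3.99388986]
20.8083
shut tips [0.53507166 0.24704357 0.11007073] -0.00028907596533960965 (np.float64(0.17323137616894047), array([0.52 , 0.216, 0.153]), array([0.545, 0.274, 0.193]))
side carton [(0.89, array([ 0.455,  0.383, -0.002])), (0.75, array([0.31 , 0.242, 0.001])), (0.71, array([ 0.664,  0.338, -0.002])), (0.56, array([0.536, 0.249, 0.002]))]
side ratchet_wheel []
side home_stop [(0.58, array([0.639, 0.169, 0.022])), (0.37, array([ 0.663,  0.004, -0.   ]))]
side pawl_post [(0.87, array([0.481, 0.011, 0.061]))]
side pawl_tab [(0.8, array([0.445, 0.016, 0.098]))]
side crank_pin [(0.81, array([ 0.573, -0.021,  0.132]))]
side stage_base [(0.77, array([ 0.556,  0.027, -0.001])), (0.49, array([ 0.487, -0.11 ,  0.001])), (0.31, array([ 0.574, -0.02 ,  0.136]))]
top carton [(0.65, array([ 0.537,  0.244, -0.004]))]
top ratchet_wheel [(0.7, array([0.557, 0.023, 0.061]))]
top home_stop [(0.97, array([0.638, 0.165, 0.022]))]
top pawl_post [(0.73, array([0.479, 0.014, 0.06 ]))]
top pawl_tab [(0.48, array([0.444, 0.016, 0.105]))]
top crank_pin [(0.64, array([ 0.575, -0.022,  0.126]))]
top stage_base [(0.65, array([0.556, 0.026, 0.   ]))]
```

View pics/placed_side.png

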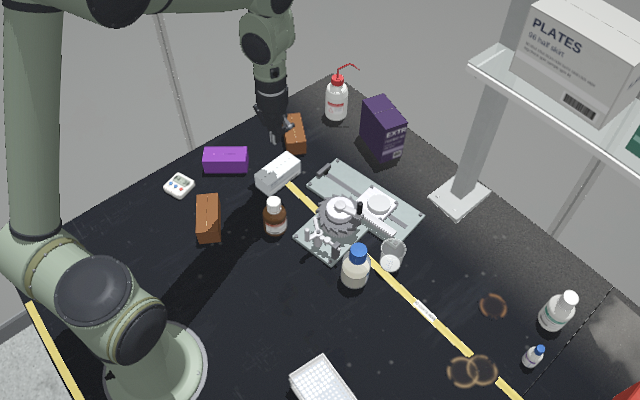

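The carton stands flat at (277,172) side view, clear of everything. Next, the pawl.

```bash
cat >> h.py <<'E'
O=np.array([.5562,.0255]); B=8.8
def w(x,y):
    c,s=np.cos(np.radians(B)),np.sin(np.radians(B)); return O+[c*x-s*y,s*x+c*y]
E
python3 - <<'E'
from h import *
q=np.array(bot.get_q()); 
a=min([B,B+180],key=lambda a:abs(np.array(bot.solve_ik([*w(-.111,.055),.12],yaw(a)))[5]))
bot.move_to([*w(-.111,.055),.13],yaw(a))
print(bot.move_straight([*w(-.111,.055),.038],vel=.12,threshold=6),bot.get_tool_pos())
print(bot.move_straight([*w(-.111,.006),.038],vel=.05,threshold=15),bot.get_tool_pos(),bot.get_wrist_force())
bot.move_straight([*w(-.111,.040),.038],vel=.1)
bot.move_straight([*w(-.111,.040),.14],vel=.2)
print(bot.get_clock())
p=bot.get_image('side')
for n in ['side','top','wrist']:
    p=bot.get_image(n); 
    print(n,[(round(d['score'],2),np.round(d['centre'],3)) for d in bot.pinpoint('pawl_tab',p)[:2]],[(round(d['score'],2),np.round(d['centre'],3)) for d in bot.pinpoint('crank_pin',p)[:2]])
    if n=='wrist': save(p,'pawl.png')
E
```

```text
False [0.43863667 0.06301708 0.0383922 ]
False [0.44553212 0.01459805 0.03797747] [-0.35762651 -0.42942674 -0.78481845]
26.7167
side [(0.62, array([ 0.452, -0.009,  0.098]))] [(0.68, array([ 0.573, -0.022,  0.134]))]
top [] [(0.25, array([ 0.429,  0.125, -0.002]))]
wrist [] []
```

View pics/pawl.png

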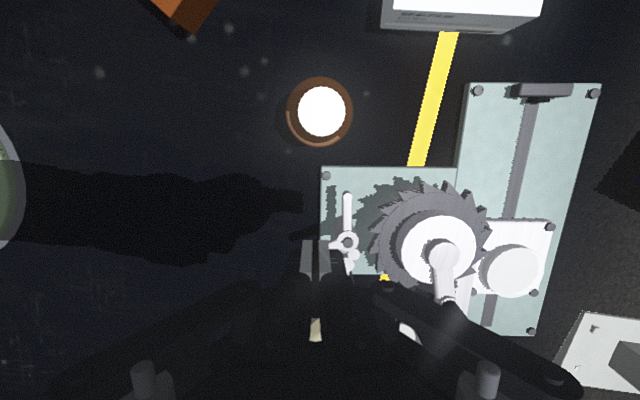

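The pawl is off: the nose at (347,205) in the wrist view is clear of the wheel, and the tab reads about base y −18 mm. Now the crank. I'll grip the pin with the jaws tangential and carry it round.

```bash
python3 - <<'E'
from h import *
P=np.array([.5735,-.0222]); th0=np.degrees(np.arctan2(*(P-O)[::-1])); r=np.linalg.norm(P-O); print(th0-B,r)
pt=lambda th:O+.050*np.array([np.cos(np.radians(th)),np.sin(np.radians(th))])
print(np.round(bot.solve_ik([*pt(th0),.1],yaw(th0+90))), bot.solve_ik([*pt(B+77),.066],yaw(B+167)))
bot.gripper_to(.04)
bot.move_to([*P,.15],yaw(th0+90))
print(bot.move_straight([*P,.067],vel=.1,threshold=5),bot.get_tool_pos())
bot.gripper_to(0,30); print('w',bot.get_width(),bot.get_wrist_force())
if .009<bot.get_width()<.02:
    th=np.linspace(th0,B+76,12)[1:]
    for a in th:
        bot.move_straight([*pt(a),.067],rotation=yaw(a+90),vel=.025)
        print(round(a-B),np.round(bot.get_wrist_force(),1),round(bot.get_width(),4),round(bot.get_clock(),1))
E
```

```text
-78.86513035802624 0.05074031927372944
[-10.  26. -15.  49.   0.  61.] [  0.1806646   26.87057824 -18.8807935   44.24862825   0.
 -85.6193354 ]
False [ 0.57403898 -0.02221421  0.06767306]
w 0.013029026056195608 [-1.47297907 -0.60047985  5.30667994]
-65 [-1.3 -1.8  6.1] 0.0127 30.3
-51 [-2.4 -2.1  6.5] 0.0129 30.9
-37 [-4.2 -0.6  7.1] 0.013 31.6
-23 [-3.6 -1.4  8. ] 0.013 32.2
-8 [-4.2 -2.   8.3] 0.0129 32.9
6 [-5.6 -3.9  8.5] 0.0133 33.5
20 [-6.8 -6.   8.9] 0.0126 34.2
34 [-5.5 -7.3  9.4] 0.0129 34.8
48 [-4.6 -8.3  8.7] 0.0127 35.4
62 [-3.8 -8.2  8.3] 0.0131 36.1
76 [ 1.1 -7.8  2.9] 0.013 36.7
```

```bash
python3 - <<'E'
from h import *
a=B+75; R=bot.get_tool_rot(); t=np.array([-np.sin(np.radians(a)),np.cos(np.radians(a)),0]); p0=np.array(bot.get_tool_pos())
for i in range(1,7):
    bot.move_straight(p0+t*.0015*i,vel=.015); f=np.dot(bot.get_wrist_force(),t); print(i,round(f,1),np.round(bot.get_tool_pos()-p0,4))
    if f<-14: break
bot.move_straight(p0+t*.0015*(i-1),vel=.01)
bot.gripper_to(.04); x=bot.get_tool_pos()
bot.move_straight([x[0],x[1],.17],vel=.12)
bot.move_to([.45,.25,.2],yaw(95.9)); print(bot.get_clock())
for n in ['side','top']:
    p=bot.get_image(n); save(p,'end_%s.png'%n)
    for th in ['crank_pin','pawl_tab','stage','home_stop','carton','tall_bottle','short_bottle','cup']: print(n,th,[(round(d['score'],2),np.round(d['centre'],3)) for d in bot.pinpoint(th,p)[:4]])
i=cv2.imread('pics/end_side.png')[130:300,240:440]; cv2.imwrite('pics/endc.png',cv2.resize(i,None,fx=4,fy=3.5,interpolation=cv2.INTER_CUBIC))
E
```

```text
1 -5.5 [-0.0001  0.0001  0.0001]
2 -9.1 [-0.      0.0001  0.0002]
3 -13.2 [0.     0.     0.0002]
4 -16.9 [0.     0.     0.0002]
41.0167
side crank_pin [(0.68, array([0.56 , 0.075, 0.132]))]
side pawl_tab [(0.78, array([ 0.449, -0.008,  0.098])), (0.49, array([0.554, 0.019, 0.064])), (0.37, array([0.428, 0.125, 0.001]))]
side stage [(0.74, array([0.644, 0.121, 0.   ]))]
side home_stop [(0.72, array([0.637, 0.168, 0.021]))]
side carton [(0.94, array([ 0.533,  0.247, -0.   ])), (0.69, array([0.309, 0.245, 0.   ])), (0.62, array([ 0.458,  0.383, -0.001])), (0.6, array([ 0.662,  0.341, -0.002]))]
side tall_bottle [(0.62, array([ 0.488, -0.111, -0.   ]))]
side short_bottle []
side cup [(0.66, array([ 0.577, -0.134, -0.001]))]
top crank_pin [(0.96, array([0.566, 0.073, 0.127]))]
top pawl_tab [(0.56, array([ 0.449, -0.002,  0.104]))]
top stage [(0.59, array([0.65 , 0.123, 0.004])), (0.59, array([ 0.582, -0.137,  0.001]))]
top home_stop [(0.82, array([0.638, 0.167, 0.018]))]
top carton [(0.83, array([ 0.535,  0.249, -0.002])), (0.81, array([ 0.305,  0.244, -0.002])), (0.64, array([0.663, 0.337, 0.002]))]
top tall_bottle [(0.71, array([ 0.488, -0.111,  0.   ])), (0.36, array([0.557, 0.024, 0.001]))]
top short_bottle [(0.64, array([ 0.43 ,  0.124, -0.003]))]
top cup [(0.61, array([ 0.581, -0.137, -0.003])), (0.22, array([ 0.536,  0.248, -0.005]))]
```

View pics/endc.png

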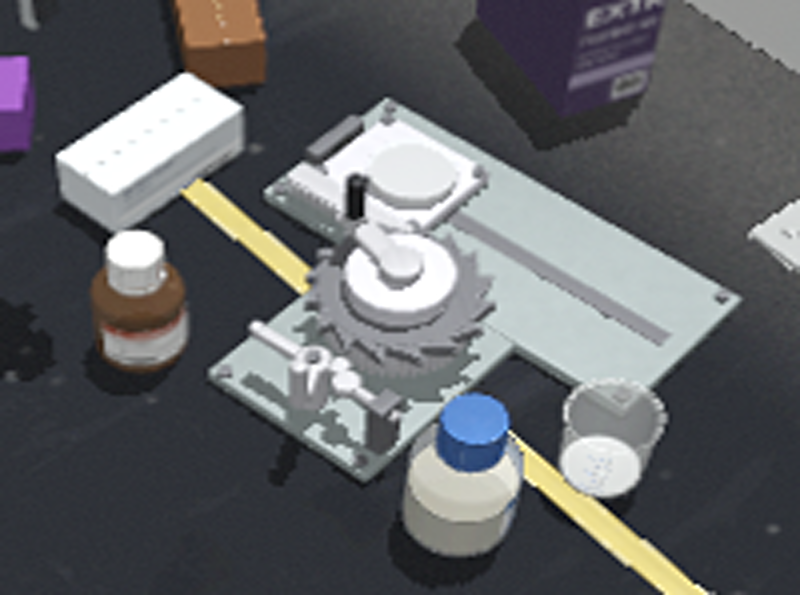

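The stage (410,170) sits against its stop (335,140), the pawl is off, the carton is flat, and the bottles and beaker haven't moved. The crank stopped hard, with force rising and no motion. Handing in.

```bash
python3 -c "
from h import *
print(bot.get_clock(),bot.get_wrist_force()); bot.sign_off()"
```

```text
41.9167 [-0.29533587  0.60397886 -0.09712077]
the job is handed in; nothing more can be done
```

I moved the carton off the track, flicked the pawl off and cranked the stage home, then handed the job in at 41.9 s of the 64 s allowed. No verdict was reported.

- **Carton:** it stands flat on the bench at about (0.535, 0.248). The first grasp closed on nothing and disturbed nothing. Depth showed the finger tips about 40 mm higher than the reported tool position, so I corrected for that and the second grasp held.
- **Pawl:** pushed with the shut fingers. It stayed off in the later pictures, with the tab about 13 to 18 mm on the −y side, where 14 mm is expected.
- **Drum:** eased round with the crank pin gripped, at about 0.4 rad/s on average. At the end the force rose to 17 N with no further motion, which is the firm stop. The pin's final position from the two cameras was within about 5 mm of where it should be at home, and the stage shows against its bumper.
- **Bystanders:** the beaker and tall bottle were found within about 6 mm of their starting places in both cameras. The short bottle was confirmed by the top network; the side network missed it, but it looks unmoved in the side picture.
- **Robot:** clear of everything at hand-in, with under 1 N on the wrist.

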